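Draw the dip thermometer from its drip stand and hang it on the drop-latch hook

TASK

Draw the dip thermometer straight out of the leaning sleeve of its light drip stand, along the sleeve, so that the stand neither tips nor shifts and stays just where it is. Then hang the thermometer by its orange loop handle on the steel hook: push the loop in past the red hanging flap until the flap drops back down behind it, and let go so that it hangs freely and still. Leave the bottle, the beaker and the flask alone.

Things in the scene. Friction and masses are not known exactly. Their poses are not given: they have to be found in the camera images.
- probe: Dip thermometer, 184 mm, 0.12 kg, standing in the sleeve and leaning with it. Origin at the stem's end; z up the stem, y across the handle, x through its window (display on -x). Steel stem 10 mm thick to z = 95 mm, black collar 18 mm thick to 103, white body to 141, orange loop handle to 184. Body and handle: 44 mm wide (y), 14 thick, flat parallel sides. Grip across y from its upper end.
- probe_tip (a point): The lower end of the thermometer's stem (origin of probe).
- probe_eye (a point): Centre of the loop handle's window, 157 mm up the thermometer from its stem's end. The window is 28 mm wide (along the thermometer's y) and 32 mm high (16 mm up and down from here), open right through along x; the sides are 8 mm wide, the top bar 11 mm high. Fingers on the handle's outer sides leave the window free.
- stand: Light drip stand, loose, 0.09 kg, easily tipped or dragged. Grey foot 90 mm (x) by 66 mm (y), 8 mm high; origin at the centre of its underside, z up. A clear tube (sleeve), 97 mm long, 20 mm outside, bore 13 mm, 92 mm deep, leans 20 degrees from vertical towards the stand's -x: its axis runs from (32, 0, 8) to (-1, 0, 99) mm in the stand's frame.
- sleeve_foot (a point): Lower end of the sleeve's axis; the sleeve's inner floor is 5 mm further along the axis.
- sleeve_mouth (a point): Centre of the sleeve's open upper end (funnel 27 mm wide), 97 mm along its axis from sleeve_foot.
- rack: Short bench stand, fixed. Origin under its steel rod (12 mm thick, 235 mm high), z up. From a clamp block on the rod (26 mm wide, top 230 mm high, thumb screw on its -y side) a level hook bar, 9 mm thick, axis 215 mm above the worktop, points along the rack's -x, free from x = -19 to -104 mm. Grey base plate 12 mm high, x = -130 to 40 mm, 100 mm wide.
- hook_tip (a point): Free end of the hook bar, on its axis; the loop goes on here, moving along the rack's +x.
- hook_root (a point): Inner end of the hook's free bar, on its axis, at the clamp's face, 85 mm from hook_tip.
- flap (a joint): Red gravity flap on the hook, 13 mm wide, 3 thick, 15 g, hinged on the bar's axis at x = -82 mm in the rack's frame. 0 = hanging straight down; grows (rad, to 1.4) as it swings up towards the clamp; it cannot swing outwards and falls back by its weight. A loop pushed along the bar swings it up; it drops behind the loop once the window's centre is past x = -50 mm (-40 if carried high).
- flap_tip (a point): Lower end of the red flap, 34 mm from its hinge.
- amber_bottle: Small amber bottle with orange cap, 47 mm across, 92 mm high, loose bystander; origin at the centre of its underside.
- beaker: Empty glass beaker, 53 mm across, 70 mm high, loose bystander; origin at the centre of its underside.
- cone_flask: Conical glass flask, 65 mm across, 115 mm high, loose bystander; origin at the centre of its underside.

How it is judged (in metres and radians):
On the way, in this order (a step that is already met when the one before it is completed fails the run):
1. the thermometer's stem is clear of the sleeve's mouth, the stand still upright (z of probe_tip in the frame of stand above 0.108 m and angle between stand's own z axis and vertical below 0.12 rad), for 0.1 s.
2. the loop, on the hook bar, swings the flap up (value of joint flap above 0.25 rad and x of probe_eye in the frame of rack above -0.1 m and distance between probe_eye and hook_root below 0.1 m), for 0.02 s.
At the end, for the whole second after the job is handed in: The thermometer hangs still by its loop on the hook between flap and clamp, within 0.3 rad of upright, window centre 3 to 20 mm below the bar's axis, within 15 mm sideways; the flap is down (under 0.12 rad); the drip stand stands flat (under 0.05 rad) within 10 mm of its start (x of probe_eye in the frame of rack between -0.075 and -0.018 m and y of probe_eye in the frame of rack between -0.015 and 0.015 m and z of probe_eye in the frame of rack between 0.195 and 0.212 m and angle between probe's own z axis and vertical below 0.3 rad and value of joint flap below 0.12 rad and linear speed of probe below 0.05 m/s and angle between stand's own z axis and vertical below 0.05 rad and distance of stand from where it was at the start of the episode below 0.01 m); the robot touches nothing.
It fails at once if the drip stand tipped by more than 0.12 rad (angle between stand's own z axis and vertical above 0.12 rad).
It fails at once if the drip stand dragged or lifted by more than 10 mm (distance of stand from where it was at the start of the episode above 0.01 m).
It fails at once if a bystander moved by more than 30 mm or tipped by more than 0.5 rad (distance of any of amber_bottle, beaker, cone_flask from where it was at the start of the episode above 0.03 m or angle between any of amber_bottle, beaker, cone_flask's own z axis and vertical above 0.5 rad).
It also fails if it takes over 45 s, if anything falls off the work surface, if the arm or the gripper's body presses on something with over 40 N, if the wrist force passes 120 N, or if a joint passes its speed limit or range.

ROBOT

A 6-joint arm with a two-finger parallel gripper is mounted at the origin on a cart in front of the work surface, level with it; the furniture and walls round the work are solid. World frame = base frame: x ahead of the robot, y to its left, z up, the work surface at z = 0. Lengths are in mm, angles in rad, forces in N, time in s.
With the tool pointing down it reaches from about 350 to 775 mm from the base axis. Payload 7.3 kg.
Tool frame: the origin (TCP) lies on the mounting face of the last link; the fingertips stand 178 mm ahead of it and the grasp point (between the pads) lies 159 mm ahead of it; z points along the fingers, y is the line along which they close (so a half turn about z gives the same grasp; the last joint's range is limited). The gripper opens to 92 mm and grips with 3 to 60 N. Pads are 19 mm wide; open, the fingers measure 130 mm over their backs; the gripper's body (75 mm by 190 mm) begins 47 mm behind the grasp point.
Start: joints at [-1.46, 0.342, 1.524, -0, 1.275, -0.146], TCP at [133.363, -507.782, 404.741] pointing down, gripper open.
Joint ranges: [-2.53, 2.53], [-0.77, 2.02], [0.04, 2.7], [-1, 4.14], [0.28, 2.66], [-3.11, 3.11]. Speed limits (rad/s): [2.57, 2.57, 3.14, 3.14, 3.14, 3.14].

INTERFACE

Orientations are given as [roll, pitch, yaw] about the fixed x, y, z axes, in that order (R = Rz(yaw) Ry(pitch) Rx(roll)).
In Python, from plant import bot gives the robot as it stands.
- The arm moves only by the shell command python3 shift.py 'ROWS'. ROWS is 1 to 5 rows, parted by a bar, with the numbers parted by spaces; each row has 5 numbers: the finger opening in mm, then dx, dy, dz in units of 25 mm, then a turn about the tool's z in units of 0.2 rad; each row is the pose to reach, as a shift and turn from the pose commanded when the command began, along the tool's axes at that moment; what a row does not reach only later rows make up. A row lasts 1/8 s, in which the tool goes at most 62.5 mm and 0.188 rad, less where a joint would pass 70% of its speed; a pose out of reach is approached as far as the arm can. The fingers move at their own pace and stop on an object; the grip force is fixed at half the most. Time passes only in rows, so rows that do not move let the fingers close. It prints the time, the measured TCP pose, the force, the opening and the grip force at its end. Input that does not fit is refused with a message, and nothing moves.
- bot.get_obs(): the state, without advancing time (a new reading comes with each control period).
- bot.capture(name): name is "scene" or "top" or "wrist"; returns a dict with "color" (400x640x3 uint8, red, green, blue), "K" (3x3 intrinsics, pixels), "k1" (the pictures are not rectified: a ray, as slopes to the right and down, at radius r is drawn at 1 + k1 r^2 times it, then the intrinsics apply), "R" (3x3) and "t" (3): a world point X has camera coordinates R X + t. Camera axes: x right, y down, z forward; pixel columns grow to the right and rows downward; lengths in mm; the calibration is good to about 2 mm. A picture is of the moment at which its call begins. There is no depth.
- bot.close_job(): hands the job in; it is judged then, once.
The state is a dict: "time": time; "joint_positions": joint angles; "dq": joint speeds; "tau": joint torques, N m; "tool_pos": TCP position; "tcp_rot": TCP orientation; "contact_force": force on the tool from outside, world axes, zero at the start; "moment": the same for the moment, N m; "grip_width": finger opening in mm; "finger_force": force on a finger pad.
Only numpy, scipy, OpenCV 4.12 (cv2) and the standard library are available. Lean on these libraries where they do the work, as an engineer would, in place of code of your own. Each camera call takes 0.05 s, during which the arm holds its last target. There are 200 camera calls.

## Working session

There is one attempt and no reset: what is moved stays moved. The work goes in short steps, Python scripts to look and compute and a shell command to move; the robot and the scene stay as the last step left them, time stands still between calls to the robot, and variables do not carry over. Pictures are saved under pics/ and viewed, at most 10 in all, crops included, and the job is handed in when it is done.

```bash
ls; mkdir -p pics
python3 - <<'E'
from plant import bot
import cv2,numpy as np
for n in("scene","top"):
    c=bot.capture(n); cv2.imwrite(f"pics/{n}0.png",c["color"][:,:,::-1]); print(n,c["K"],c["k1"],c["R"],c["t"])
o=bot.get_obs();print(o)
E
```

```text
pics
plant.py
shift.py
scene [[426.84730068   0.         316.68000104]
 [  0.         426.84730068 202.30515773]
 [  0.           0.           1.        ]] 0.017526254021498426 [[-0.75471269 -0.65585138  0.01636212]
 [-0.42350206  0.46798881 -0.77564971]
 [ 0.50105365 -0.59232207 -0.63095151]] [492.56140782 321.0837708  827.28289346]
top [[396.21599175   0.         320.97874346]
 [  0.         396.21599175 199.99136041]
 [  0.           0.           1.        ]] -0.09523764638563344 [[-0.02899631 -0.99945313  0.01589498]
 [-0.98647504  0.02604612 -0.16182893]
 [ 0.16132643 -0.02037244 -0.98669081]] [ 97.85882387 610.42221633 988.76837927]
{'time': 0.1, 'joint_positions': array([-1.46002105e+00,  3.42602959e-01,  1.52488781e+00, -2.96030128e-05,
        1.27540781e+00, -1.45989260e-01]), 'dq': array([-6.89459012e-04, -1.38664939e-03, -3.67513145e-03, -2.10346944e-04,
       -5.88059766e-04,  8.10788082e-05]), 'tau': array([ 1.27133346e-03, -4.32007027e+01, -2.44693798e+01,  7.18570291e-02,
        5.25679090e-02, -5.00313945e-05]), 'tool_pos': array([ 133.33465366, -507.66125951,  404.15206434]), 'tcp_rot': array([-3.14029649e+00, -1.61967112e-04,  2.56773065e-01]), 'contact_force': array([ 0.0077013 ,  0.03250088, -0.37100185]), 'moment': array([-0.00468687, -0.03380328, -0.02148324]), 'finger_force': 0.0, 'grip_width': 91.47037982294157}
```

View pics/scene0.png

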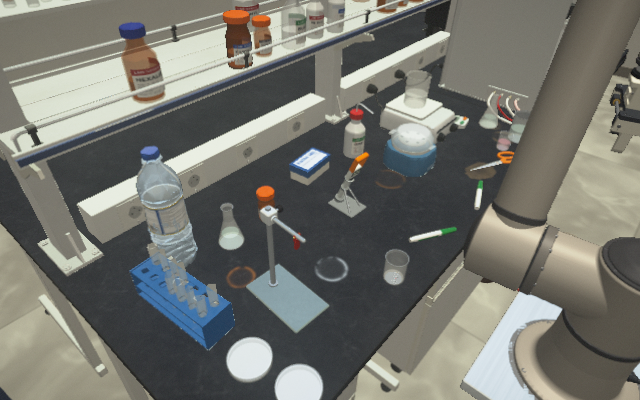

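View pics/top0.png

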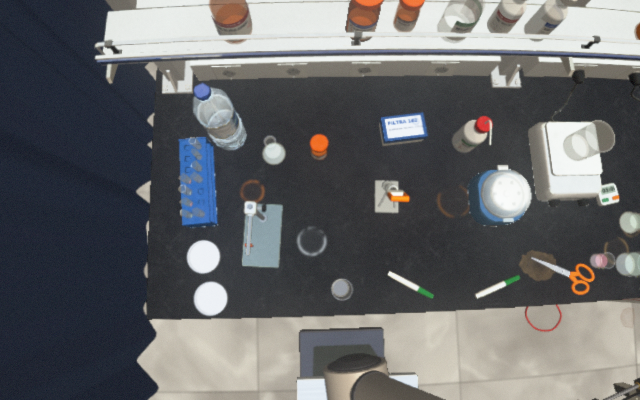

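The scene view shows the rack clamp at (268,213), with its hook pointing to (303,240). The stand foot is at (347,205) and the orange handle at (357,163). In the top view the stand is at (386,196), the handle at (400,197), the clamp at (250,207) and the hook end near (249,252). I'll zoom in next.

Run:
```python
import cv2,numpy as np
s=cv2.imread("pics/scene0.png");t=cv2.imread("pics/top0.png")
r=lambda a,f:cv2.resize(a,None,fx=f,fy=f,interpolation=cv2.INTER_CUBIC)
a=r(s[140:230,320:400],5); b=r(t[165:225,365:425],5); 
c=np.zeros((450,720,3),np.uint8); c[:,:400]=a; c[:300,410:710]=b; cv2.imwrite("pics/z1.png",c)
a=r(s[195:340,235:335],4); b=r(t[195:275,230:290],5)
c=np.zeros((580,720,3),np.uint8); c[:,:400]=a; c[:400,410:710]=b; cv2.imwrite("pics/z2.png",c)
```

```text
(no output)
```

View pics/z1.png

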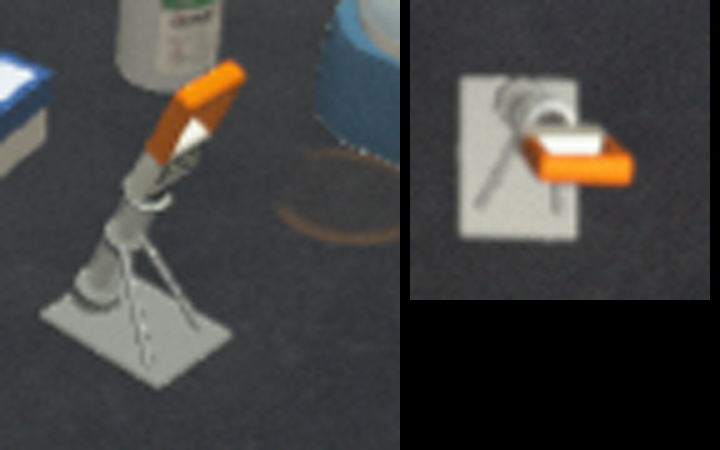

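View pics/z2.png

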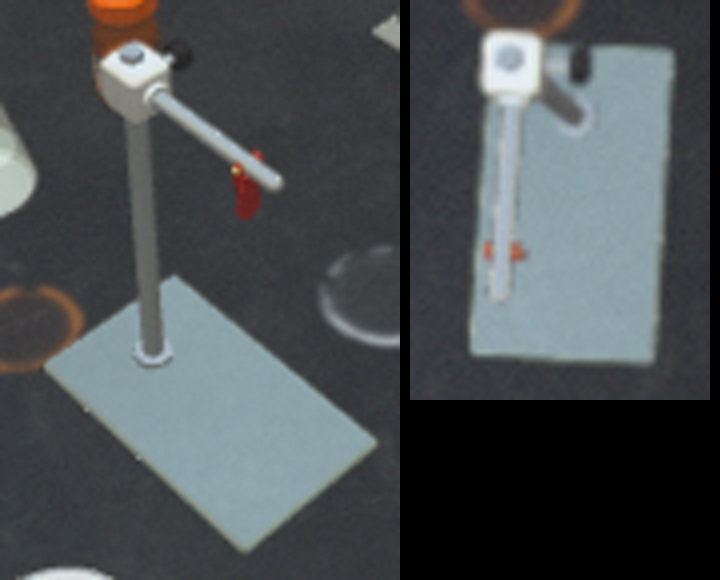

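In the zoomed views, the foot corners in the crop are at (40,315), (157,388), (232,332) for the scene and (50,75), (168,78), (168,240), (49,238) for the top. The handle's wide side runs left-right in the top view. The hook tip is at (280,183) in the scene crop and (90,298) in the top crop, and the plate corners are visible. Next I'll fit both models.

```bash
cat > h.py <<'E'
import numpy as np,cv2
from scipy.optimize import least_squares
def proj(c,X):
    P=np.atleast_2d(X)@c["R"].T+c["t"]; s=P[:,:2]/P[:,2:]
    s=s*(1+c["k1"]*(s**2).sum(1,keepdims=True))
    return s*c["K"][0,0]+c["K"][:2,2]
def pose(p,X):
    c,s=np.cos(p[2]),np.sin(p[2]); X=np.atleast_2d(np.array(X,float))
    return X@np.array([[c,-s,0],[s,c,0],[0,0,1]]).T+[p[0],p[1],0]
def fit(cams,obs,p0):
    f=lambda p:np.concatenate([(proj(cams[n],pose(p,X))-u).ravel() for n,X,u in obs])
    r=least_squares(f,p0,loss='soft_l1'); return r.x,f(r.x).reshape(-1,2)
E
python3 - <<'E'
from h import *
from plant import bot
cams={n:bot.capture(n) for n in("scene","top")}
def m(n,o,f,d): return [(n,X,(np.array(u)+.5)/f-.5+o) for X,u in d]
S=m("scene",(320,140),5,[((45,33,8),(40,313)),((-45,33,8),(157,386)),((-45,-33,8),(232,331))])+\
  m("top",(365,165),5,[((45,33,8),(50,75)),((45,-33,8),(168,78)),((-45,-33,8),(168,239)),((-45,33,8),(49,237))])
p,e=fit(cams,S,[500,-150,0]);print("stand",p.round(3));print(e.round(1).tolist())
Rk=m("scene",(235,195),4,[((0,0,12),(152,352)),((-104,0,215),(280,182)),((0,0,230),(131,56)),((40,50,12),(45,367)),((40,-50,12),(175,276)),((-130,-50,12),(377,441)),((-130,50,12),(245,550))])+\
  m("top",(230,195),5,[((0,0,12),(168,118)),((-104,0,215),(90,297)),((0,0,230),(100,60)),((40,-50,12),(263,48)),((-130,-50,12),(245,362)),((-130,50,12),(61,354))])
q,e=fit(cams,Rk,[500,150,0]);print("rack",q.round(3));print(e.round(1).tolist())
np.savez("fit.npz",s=p,r=q)
# stand axis & probe model
a=np.array([-33,0,91.]);a/=np.linalg.norm(a); ex=np.cross([0,1,0],a)
base=np.array([32,0,8])+5*a
out=[]
rolls=(-.4,-.2,0,.2,.4)
for n,o,f,sz in(("scene",(320,130),6,(60,70)),("top",(380,175),6,(50,50))):
    c=cams[n];im=c["color"][o[1]:o[1]+sz[1],o[0]:o[0]+sz[0],::-1]; im=cv2.resize(im,None,fx=f,fy=f,interpolation=2)
    for r,col in((0,(0,255,0)),(.35,(255,255,0)),(-.35,(255,0,255))):
        x=np.cos(r)*ex+np.sin(r)*np.array([0,1,0]);y=np.cross(a,x)
        pts=[base+zz*a+sx*7*x+sy*22*y for zz in(103,184) for sx,sy in((1,1),(1,-1),(-1,-1),(-1,1))]
        u=((proj(c,pose(p,pts))-o+.5)*f-.5).astype(np.int32)
        cv2.polylines(im,[u[4:]],True,col,1); cv2.polylines(im,[u[:4]],True,col,1)
    out.append(cv2.copyMakeBorder(im,0,420-im.shape[0],0,0,0))
cv2.imwrite("pics/ov.png",np.hstack(out))
E
```

```text
stand [626.244 -98.889 -25.192]
[[-0.4, -0.7], [0.5, -0.3], [1.0, -0.2], [-0.3, -0.2], [-0.2, 0.1], [-0.1, 0.1], [-0.4, -0.2]]
rack [574.424 239.836 -44.052]
[[0.7, -0.3], [0.5, 0.8], [0.6, -0.3], [-1.2, -1.9], [0.0, -2.1], [1.3, -1.6], [0.4, -0.8], [-1.0, -0.4], [-0.7, 0.8], [-0.6, -0.7], [-0.6, -0.2], [-0.6, 0.4], [-1.4, 0.3]]
```

View pics/ov.png

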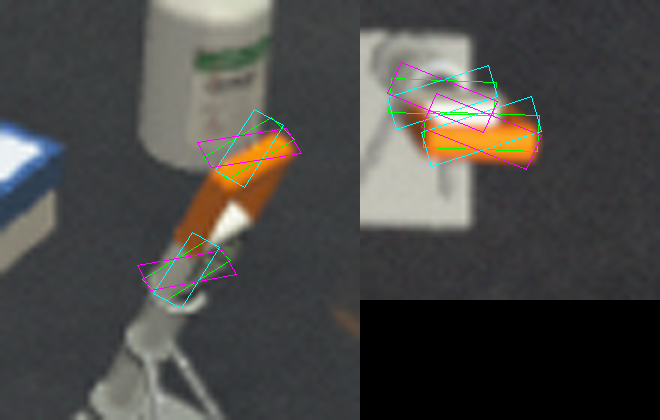

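```bash
cat >> h.py <<'E'
def delta(bot,X,yaw=None):
    from scipy.spatial.transform import Rotation as Ro
    o=bot.get_obs(); R=Ro.from_euler('xyz',o['tcp_rot']).as_matrix()
    t=0 if yaw is None else -((yaw-o['tcp_rot'][2]+np.pi)%(2*np.pi)-np.pi)
    print("t",round(o['time'],2),"pos",o['tool_pos'].round(1),"rot",o['tcp_rot'].round(3),"q",o['joint_positions'].round(2),"F",o['contact_force'].round(1),"w",round(o['grip_width'],1),
     "\n delta",(R.T@(np.array(X)-o['tool_pos'])).round(1),"turn",round(t,3))
E
python3 - <<'E'
from h import *
from plant import bot
delta(bot,(599,-97,430),-.059)
E
```

```text
t 0.2 pos [ 133.3 -507.7  404.3] rot [-3.141 -0.     0.257] q [-1.46  0.34  1.52  0.    1.28 -0.15] F [ 0.2  0.  -0.2] w 91.8 
 delta [ 554.7 -279.   -25.3] turn 0.316
```

Units first: shifts go in units of 25 mm and turns go in units of 0.2 rad. So -5 mm is -0.2, 275 mm is 11, 0.316 rad is 1.58.

```bash
python3 shift.py '92 2.2 -1.12 -0.2 0.5 | 92 4.4 -2.24 -0.4 1 | 92 6.6 -3.36 -0.6 1.58 | 92 8.8 -4.48 -0.8 1.58 | 92 11 -5.6 -1 1.58'
python3 - <<'E'
from h import *
from plant import bot
delta(bot,(599,-97,430),-.059)
E
```

```text
time: 0.82
tool_pos: [365.0, -301.0, 429.9]
tcp_rot: [3.141, -0.0, -0.059]
contact_force: [0.1, -0.7, -0.1]
grip_width: 91.7
finger_force: 0.0
t 0.82 pos [ 365.  -301.   429.9] rot [ 3.141 -0.    -0.059] q [-0.85  0.23  1.62 -0.    1.3   0.78] F [ 0.1 -0.7 -0.1] w 91.7 
 delta [ 2.215e+02 -2.175e+02 -1.000e-01] turn -0.0
```

Scaled: 221 mm is 8.84, -217 mm is -8.68.

```bash
python3 shift.py '92 1.76 -1.72 0 0 | 92 3.52 -3.44 0 0 | 92 5.28 -5.16 0 0 | 92 7.04 -6.88 0 0 | 92 8.84 -8.68 0 0'; python3 shift.py '92 0 0 0 0'
python3 - <<'E'
from h import *
from plant import bot
delta(bot,(599,-97,317),-.059)
z=np.load("fit.npz");c=bot.capture("wrist");cv2.imwrite("pics/w1.png",c["color"][:,:,::-1])
a=np.array([-33,0,91.]);a/=np.linalg.norm(a);ex=np.cross([0,1,0],a);b=np.array([32,0,8])+5*a
P=[b+184*a+sx*7*ex+np.array([0,sy*22,0]) for sx,sy in((1,1),(1,-1),(-1,-1),(-1,1))]
print(proj(c,pose(z['s'],P)).round(0).tolist());print(proj(c,pose(z['s'],[(x,y,8) for x in(45,-45) for y in(33,-33)])).round(0).tolist())
E
```

```text
time: 1.45
tool_pos: [597.7, -98.2, 429.6]
tcp_rot: [3.141, 0.0, -0.059]
contact_force: [0.8, -0.7, -0.2]
grip_width: 91.8
finger_force: 0.0
time: 1.58
tool_pos: [598.6, -96.4, 428.4]
tcp_rot: [-3.141, 0.001, -0.054]
contact_force: [-0.6, -0.9, -0.6]
grip_width: 92.0
finger_force: 0.0
t 1.57 pos [598.6 -96.4 428.4] rot [-3.141e+00  1.000e-03 -5.400e-02] q [-0.29  0.48  1.24  0.    1.42  1.34] F [-0.6 -0.9 -0.6] w 92.0 
 delta [  0.5   0.7 111.4] turn 0.005
[[295.0, 215.0], [353.0, 215.0], [351.0, 229.0], [296.0, 228.0]]
[[298.0, 113.0], [350.0, 113.0], [299.0, 183.0], [348.0, 183.0]]
```

View pics/w1.png

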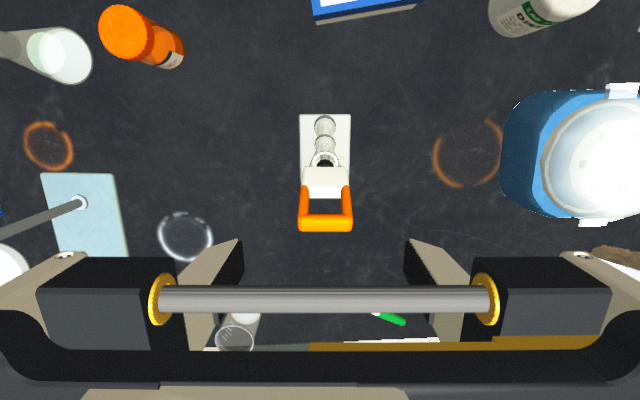

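The wrist view shows the handle at columns 299–352, rows 215–231, against a prediction of 296–352. That is centred between the fingers (243–405), so I'll descend and grip.

Scaled: 111 mm is 4.44, 0.5 mm is 0.02, 0.003 rad is 0.015.

```bash
python3 shift.py '92 0 0.02 1.4 0.015 | 92 0 0.02 2.8 0.015 | 75 0 0.02 4 0.015 | 60 0 0.02 4.44 0.015 | 52 0 0.02 4.44 0.015';python3 shift.py '48 0 0 0 0 | 45 0 0 0 0 | 42 0 0 0 0 | 40 0 0 0 0 | 40 0 0 0 0'
python3 - <<'E'
from h import *
from plant import bot
delta(bot,(599,-97,317),-.059)
z=np.load("fit.npz")
c=bot.capture("scene");i=c["color"][110:230,300:420,::-1];cv2.imwrite("pics/s2.png",cv2.resize(i,None,fx=4,fy=4,interpolation=2))
E
```

```text
time: 2.25
tool_pos: [596.0, -100.9, 318.8]
tcp_rot: [3.142, 0.001, -0.063]
contact_force: [0.0, -1.2, 0.1]
grip_width: 66.4
finger_force: 0.0
time: 2.88
tool_pos: [596.5, -100.2, 319.5]
tcp_rot: [3.141, -0.001, -0.062]
contact_force: [-1.3, 1.2, 5.6]
grip_width: 44.1
finger_force: 29.7
t 2.88 pos [ 596.5 -100.2  319.5] rot [ 3.141e+00 -1.000e-03 -6.200e-02] q [-0.29  0.56  1.41 -0.    1.17  1.34] F [-1.3  1.2  5.6] w 44.1 
 delta [ 2.3 -3.3  2.5] turn -0.003
```

View pics/s2.png

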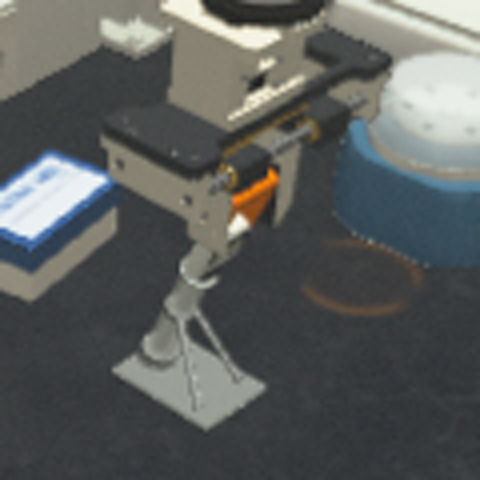

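The stand's foot corners are unmoved and the handle is gripped at 44.1 mm. Now I'll draw it along the sleeve, in tool direction (-0.341, 0, -0.94).

Scaled: -37.5 mm is -1.5, -2 mm is -0.08.

```bash
python3 shift.py '40 -0.08 0 -0.22 0 | 40 -0.18 0 -0.5 0 | 40 -0.3 0 -0.82 0 | 40 -0.42 0 -1.16 0 | 40 -0.544 0 -1.5 0'
python3 - <<'E'
from h import *
from plant import bot
delta(bot,(599,-97,317),-.059)
c=bot.capture("scene");i=c["color"][110:230,300:420,::-1];cv2.imwrite("pics/s3.png",cv2.resize(i,None,fx=4,fy=4,interpolation=2))
E
```

```text
time: 3.55
tool_pos: [582.5, -99.4, 356.8]
tcp_rot: [3.141, 0.0, -0.062]
contact_force: [-1.1, 1.0, -1.8]
grip_width: 44.0
finger_force: 29.7
t 3.55 pos [582.5 -99.4 356.8] rot [ 3.141  0.    -0.062] q [-0.3   0.5   1.41 -0.    1.23  1.33] F [-1.1  1.  -1.8] w 44.0 
 delta [16.3 -3.4 39.8] turn -0.003
```

View pics/s3.png

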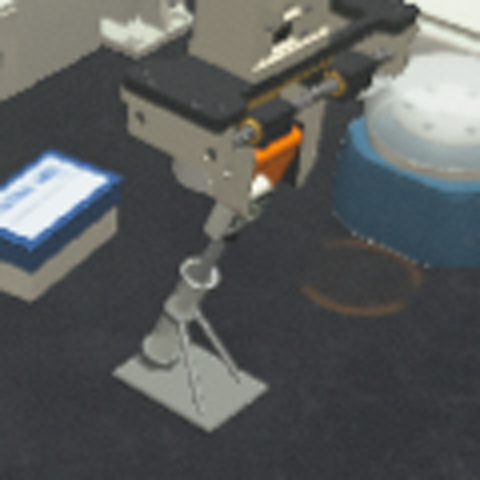

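The stand is still flat and has shifted by 1 mm at most; the left corner is at (114,371) and the front corner at (210,431). The stem is sliding out, so I'll continue.

Scaled: -3 mm is -0.12, -46.5 mm is -1.86.

```bash
python3 shift.py '40 -0.12 0 -0.32 0 | 40 -0.26 0 -0.7 0 | 40 -0.4 0 -1.08 0 | 40 -0.54 0 -1.48 0 | 40 -0.68 0 -1.86 0';python3 shift.py '40 -0.2 0 -0.52 0 | 40 -0.4 0 -1.08 0 | 40 -0.52 0 -1.6 0 | 40 -0.52 0 -2.2 0 | 40 -0.52 0 -2.2 0'
python3 - <<'E'
from h import *
from plant import bot
delta(bot,(599,-97,317),-.059)
z=np.load("fit.npz")
c=bot.capture("scene");i=c["color"][70:230,290:430,::-1];cv2.imwrite("pics/s4.png",cv2.resize(i,None,fx=3.5,fy=3.5,interpolation=2))
E
```

```text
time: 4.22
tool_pos: [565.6, -98.3, 403.5]
tcp_rot: [3.141, -0.0, -0.062]
contact_force: [-0.4, 0.1, -0.7]
grip_width: 44.1
finger_force: 29.7
time: 4.85
tool_pos: [553.0, -97.6, 459.3]
tcp_rot: [3.141, -0.003, -0.062]
contact_force: [0.6, 0.7, -2.2]
grip_width: 44.4
finger_force: 29.7
t 4.85 pos [553.  -97.6 459.3] rot [ 3.141e+00 -3.000e-03 -6.200e-02] q [-0.31  0.37  1.32 -0.    1.44  1.32] F [ 0.6  0.7 -2.2] w 44.4 
 delta [ 45.4  -3.5 142.4] turn -0.003
```

View pics/s4.png

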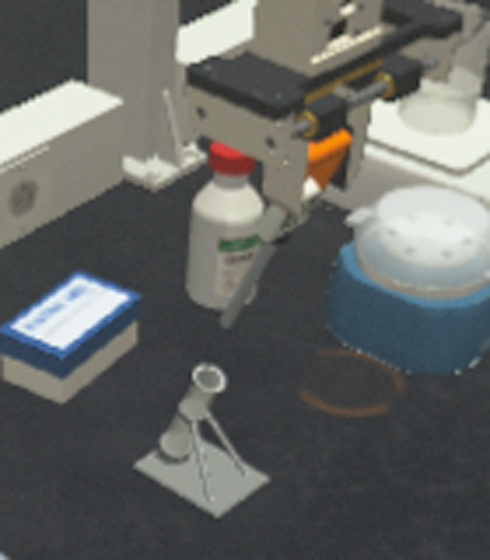

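The thermometer is out: its stem tip is at (228,325) in the crop and the stand is upright in place. Next I'll swing over to the rack while turning half round, so the stem leans away from the rod. First, a check of where the loop sits in the grip and of the hook tip by triangulation.

```bash
python3 - <<'E'
from h import *
from plant import bot
o=bot.get_obs();c=bot.capture("scene");t=bot.capture("top")
g=o['tool_pos']-[0,0,159]
for L in(20,21.5,23):
  for d in((0,0),(3,0),(0,-3)):
    a=np.array([-np.sin(np.radians(L)),0,np.cos(np.radians(L))]);Rz=lambda v:pose((0,0,-.06),v)[0]
    e=g+Rz([d[0],0,d[1]]);print(L,d,proj(c,e-157*Rz(a)).round(1),"top",proj(t,e+27*Rz(a)).round(1))
print("seen tip 355.0 162.8")
def tri(us,ut):
    f=lambda X:np.r_[(proj(c,X)-us).ravel(),(proj(t,X)-ut).ravel()]
    r=least_squares(f,[500,200,200]);return r.x.round(1),r.fun.round(1)
print("hook tip",tri((304.6,240.4),(247.6,254.2)))
print("clamp top",tri((267.4,208.6),(249.7,206.8)))
E
python3 shift.py '40 -0.64 -1.36 0 -0.9 | 40 -1.28 -2.72 0 -1.8 | 40 -1.92 -4.08 0 -2.7 | 40 -2.56 -5.44 0 -3.6 | 40 -3.2 -6.8 0 -4.5'
```

```text
20 (0, 0) [[357.  163.1]] top [[416.7 209.9]]
20 (3, 0) [[356.1 162.6]] top [[416.7 208.3]]
20 (0, -3) [[356.9 164.1]] top [[416.3 210.1]]
21.5 (0, 0) [[355.9 162. ]] top [[416.6 210.2]]
21.5 (3, 0) [[355.  161.5]] top [[416.6 208.7]]
21.5 (0, -3) [[355.8 163. ]] top [[416.3 210.4]]
23 (0, 0) [[354.8 160.9]] top [[416.6 210.6]]
23 (3, 0) [[353.9 160.5]] top [[416.6 209. ]]
23 (0, -3) [[354.7 161.9]] top [[416.2 210.8]]
seen tip 355.0 162.8
hook tip (array([472.3, 246. , 214.3]), array([ 0.2,  0. , -0.2, -0.2]))
clamp top (array([574.2, 239.6, 228.9]), array([ 0.7,  0.2, -0.5, -0.7]))
time: 5.62
tool_pos: [483.0, 78.2, 457.0]
tcp_rot: [-3.141, 0.001, 0.844]
contact_force: [-0.4, -0.0, -2.0]
grip_width: 44.1
finger_force: 29.7
```

```bash
python3 -c "
from h import *
from plant import bot
delta(bot,(408,250,457),3.075)"
```

```text
t 5.62 pos [483.   78.2 457. ] rot [-3.141e+00  1.000e-03  8.440e-01] q [0.   0.24 1.52 0.   1.38 0.73] F [-0.4 -0.  -2. ] w 44.1 
 delta [ 7.850e+01 -1.702e+02  1.000e-01] turn -2.231
```

Scaled: -170 mm is -6.8, -136 mm is -5.44, -0.9 rad is -4.5.

```bash
python3 shift.py '40 0.64 -1.36 0 -0.9 | 40 1.24 -2.72 0 -1.8 | 40 1.88 -4.08 0 -2.7 | 40 2.52 -5.44 0 -3.6 | 40 3.12 -6.8 0 -4.5'; python3 shift.py '40 0 0 0 -0.9 | 40 0 0 0 -1.8 | 40 0 0 0 -2.7 | 40 0 0 0 -3.6 | 40 0 0 0 -4.5';python3 shift.py '40 0 0 0 -0.9 | 40 0 0 0 -1.8 | 40 0 0 0 -2.15 | 40 0 0 0 -2.15';python3 -c "
from h import *
from plant import bot
delta(bot,(408,250,373),3.075)"
```

```text
time: 6.25
tool_pos: [408.8, 249.9, 457.1]
tcp_rot: [-3.141, 0.0, 1.744]
contact_force: [0.6, -0.5, -1.0]
grip_width: 44.1
finger_force: 29.7
time: 6.88
tool_pos: [409.4, 248.9, 457.0]
tcp_rot: [-3.14, -0.001, 2.644]
contact_force: [0.6, -0.4, -0.7]
grip_width: 43.7
finger_force: 29.7
time: 7.38
tool_pos: [409.4, 248.8, 457.1]
tcp_rot: [-3.141, -0.001, 3.067]
contact_force: [0.5, -0.8, -1.8]
grip_width: 44.3
finger_force: 29.7
t 7.38 pos [409.4 248.8 457.1] rot [-3.141e+00 -1.000e-03  3.067e+00] q [ 0.39  0.22  1.55 -0.    1.38 -1.11] F [ 0.5 -0.8 -1.8] w 44.3 
 delta [ 1.4  1.1 84.1] turn -0.008
```

Scaled: 40 mm is 1.6, 1 mm is 0.04, -0.008 rad is -0.04.

```bash
python3 shift.py '40 0.04 0 1.6 -0.04 | 40 0.04 0 3 -0.04 | 40 0.04 0 3.44 -0.04 | 40 0.04 0 3.44 -0.04';python3 -c "
from h import *
from plant import bot
delta(bot,(537,242,371),3.077)
c=bot.capture('scene');i=c['color'][110:310,220:400,::-1];cv2.imwrite('pics/s5.png',cv2.resize(i,None,fx=3,fy=3,interpolation=2))
"
```

```text
time: 7.88
tool_pos: [408.6, 249.0, 371.6]
tcp_rot: [-3.141, -0.001, 3.075]
contact_force: [-0.4, -0.0, -1.5]
grip_width: 44.3
finger_force: 29.7
t 7.88 pos [408.6 249.  371.6] rot [-3.141e+00 -1.000e-03  3.075e+00] q [ 0.39  0.29  1.7  -0.    1.15 -1.12] F [-0.4 -0.  -1.5] w 44.3 
 delta [-128.6    1.6    0.5] turn -0.002
```

View pics/s5.png

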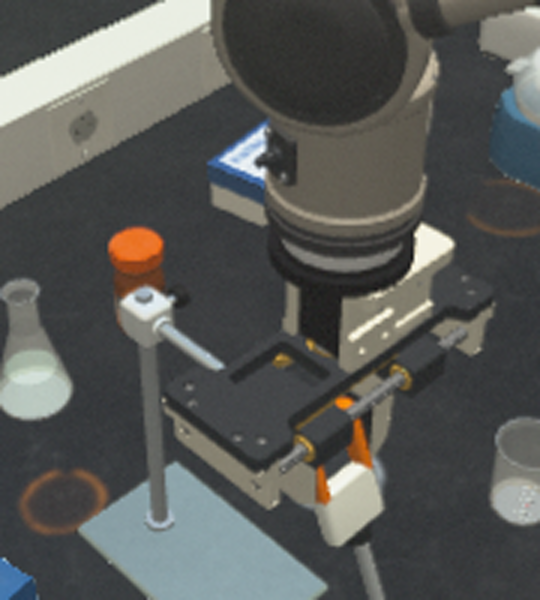

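The view shows the loop lined up outside the hook, with the stem leaning back towards the robot. The gripper body (underside about 259 mm by the dimensions) clears the 235 mm rod. I'll push along the bar in stages and watch the force.

Scaled: -45 mm is -1.8, -68 mm is -2.72.

```bash
python3 shift.py '40 -0.6 0.008 0 0 | 40 -1.2 0.016 0 0 | 40 -1.8 0.024 0 0 | 40 -2.4 0.032 0 0 | 40 -2.72 0.04 0 0'; python3 shift.py '40 -0.28 0 0 0 | 40 -0.56 0.004 0 0 | 40 -0.84 0.008 0 0 | 40 -1.12 0.012 0 0 | 40 -1.4 0.016 0 0';python3 shift.py '40 -0.28 0 0 0 | 40 -0.56 0.004 0 0 | 40 -0.84 0.008 0 0 | 40 -1.04 0.012 0 0 | 40 -1.12 0.016 0 0';python3 -c "
from h import *
from plant import bot
delta(bot,(537,242,365),3.077)"
```

```text
time: 8.55
tool_pos: [477.5, 245.2, 371.4]
tcp_rot: [-3.141, -0.0, 3.075]
contact_force: [-0.6, 1.4, -0.9]
grip_width: 43.8
finger_force: 29.7
time: 9.18
tool_pos: [511.7, 243.5, 371.7]
tcp_rot: [-3.142, 0.0, 3.076]
contact_force: [-0.4, 0.3, -0.7]
grip_width: 44.4
finger_force: 29.7
time: 9.8
tool_pos: [539.6, 242.0, 371.6]
tcp_rot: [-3.141, -0.0, 3.076]
contact_force: [0.3, -0.0, -0.6]
grip_width: 43.8
finger_force: 29.7
t 9.8 pos [539.6 242.  371.6] rot [-3.141 -0.     3.076] q [ 0.29  0.49  1.38 -0.    1.27 -1.21] F [ 0.3 -0.  -0.6] w 43.8 
 delta [ 2.6 -0.2  6.6] turn -0.001
```

Scaled: 2 mm is 0.08, 1 mm is 0.04.

```bash
python3 shift.py '40 0 0 0.04 0 | 40 0 0 0.08 0';python3 shift.py '40 0 0 0.04 0 | 40 0 0 0.06 0';python3 -c "
from h import *
from plant import bot
delta(bot,(537,242,365),3.077)
for n in('scene','top'):
  c=bot.capture(n)['color'].astype(int)
  m=(c[:,:,0]>100)&(c[:,:,1]<50)&(c[:,:,2]<60); y,x=np.nonzero(m); s=(x>225)&(x<320)&(y>190)&(y<290); print(n,s.sum(),x[s].mean().round(1) if s.any() else 0,y[s].mean().round(1) if s.any() else 0)
  cc=bot.capture(n); print([proj(cc,pose((574.4,239.8,-.067),(-82+L*np.sin(f),0,215-L*np.cos(f)))).round(0).tolist() for f in(0,1.2) for L in (10,34)])
"
```

```text
time: 10.05
tool_pos: [539.1, 242.1, 369.6]
tcp_rot: [-3.141, -0.0, 3.076]
contact_force: [0.1, 0.9, -1.3]
grip_width: 44.0
finger_force: 29.7
time: 10.3
tool_pos: [539.2, 242.1, 368.1]
tcp_rot: [-3.141, -0.0, 3.076]
contact_force: [-0.5, -0.3, -1.1]
grip_width: 43.7
finger_force: 29.7
t 10.3 pos [539.2 242.1 368.1] rot [-3.141 -0.     3.076] q [ 0.29  0.49  1.39 -0.    1.26 -1.21] F [-0.5 -0.3 -1.1] w 43.7 
 delta [ 2.1 -0.2  3.1] turn -0.001
scene 35 296.2 243.6
[[[297.0, 239.0]], [[297.0, 248.0]], [[294.0, 234.0]], [[286.0, 231.0]]]
top 0 0 0
[[[248.0, 245.0]], [[250.0, 245.0]], [[248.0, 240.0]], [[250.0, 230.0]]]
```

The red pixels centre on (296,243.6), which matches the flap hanging straight down at (297,239–248), so it has dropped behind the loop. Next I'll lower until the loop rests on the bar.

```bash
for i in 1 2 3; do python3 shift.py '40 0 0 0.04 0 | 40 0 0 0.04 0' | grep -E "pos|contact"; done
```

```text
tool_pos: [539.3, 242.1, 367.3]
contact_force: [-0.9, 0.3, -0.1]
tool_pos: [539.3, 242.1, 366.8]
contact_force: [-1.4, -0.3, 4.3]
tool_pos: [539.2, 242.1, 366.4]
contact_force: [-2.0, 0.3, 7.3]
```

The loop is resting on the bar (7 N upward), so I'll open gently.

Scaled: -1 mm is -0.04.

```bash
python3 shift.py '44 0 0 -0.04 0 | 45 0 0 -0.04 0 | 46 0 0 -0.04 0 | 46 0 0 -0.04 0 | 46 0 0 -0.04 0'; python3 shift.py '47 0 0 0 0 | 47 0 0 0 0 | 47 0 0 0 0 | 47 0 0 0 0 | 47 0 0 0 0';python3 shift.py '60 0 0 0 0 | 70 0 0 0 0 | 80 0 0 0 0 | 80 0 0 0 0 | 80 0 0 0 0'
```

```text
time: 11.88
tool_pos: [539.3, 242.1, 366.0]
tcp_rot: [-3.141, -0.0, 3.076]
contact_force: [-0.8, 0.6, -0.2]
grip_width: 46.4
finger_force: 0.0
time: 12.5
tool_pos: [539.3, 242.1, 366.2]
tcp_rot: [-3.142, 0.0, 3.076]
contact_force: [0.4, 0.2, -0.5]
grip_width: 47.3
finger_force: 0.0
time: 13.12
tool_pos: [539.3, 242.1, 366.2]
tcp_rot: [-3.142, 0.0, 3.076]
contact_force: [0.4, -0.1, 0.2]
grip_width: 79.9
finger_force: 0.0
```

Scaled: -110 mm is -4.4, -100 mm is -4.

```bash
python3 shift.py '80 0 0 -1 0 | 80 0 0 -2.4 0 | 80 0 0 -4 0 | 80 0 0 -4.4 0 | 80 0 0 -4.4 0';python3 shift.py '80 2.4 0 0 0 | 80 4.8 0 0 0 | 80 4.8 0 0 0 | 80 4.8 0 0 0 | 80 4.8 0 0 0'
python3 - <<'E'
from h import *
from plant import bot
z=np.load("fit.npz")
def om(n):
  cc=bot.capture(n);c=cc['color'].astype(int)
  m=(c[:,:,0]>150)&(c[:,:,1]>50)&(c[:,:,1]<140)&(c[:,:,2]<50);y,x=np.nonzero(m);s=(x>240)&(x<330)&(y>205)&(y<290)&~((x<278)&(y<212))
  r=(c[:,:,0]>100)&(c[:,:,1]<50)&(c[:,:,2]<60);ry,rx=np.nonzero(r);q=(rx>225)&(rx<320)&(ry>190)&(ry<290)
  print(n,"orange",s.sum(),x[s].mean() if s.any() else 0,y[s].mean() if s.any() else 0,"red",q.sum(),rx[q].mean() if q.any() else 0,ry[q].mean() if q.any() else 0)
  return cc
for n in("scene","top"):
  cc=om(n)
  for ex in(-60,-40,-25): print(ex,proj(cc,pose((574.4,239.8,-.067),[(ex,0,203.5),(ex,0,225),(ex,0,46)])).round(0).tolist())
  cv2.imwrite(f"pics/f_{n}.png",cc["color"][:,:,::-1])
om("scene")
E
```

```text
time: 13.75
tool_pos: [539.2, 242.1, 476.1]
tcp_rot: [3.142, 0.0, 3.076]
contact_force: [0.6, -0.2, -0.4]
grip_width: 79.7
finger_force: 0.0
time: 14.38
tool_pos: [420.6, 250.0, 475.5]
tcp_rot: [-3.141, -0.0, 3.075]
contact_force: [0.1, -0.3, 0.2]
grip_width: 80.0
finger_force: 0.0
scene orange 62 276.7096774193548 219.41935483870967 red 44 295.79545454545456 243.61363636363637
-60 [[289.0, 234.0], [289.0, 225.0], [291.0, 287.0]]
-40 [[282.0, 228.0], [282.0, 220.0], [285.0, 282.0]]
-25 [[277.0, 225.0], [277.0, 216.0], [280.0, 278.0]]
top orange 24 249.83333333333334 220.54166666666666 red 0 0 0
-60 [[249.0, 235.0], [248.0, 234.0], [259.0, 239.0]]
-40 [[250.0, 226.0], [248.0, 225.0], [260.0, 232.0]]
-25 [[250.0, 219.0], [249.0, 218.0], [260.0, 226.0]]
scene orange 63 276.968253968254 219.33333333333334 red 42 295.8333333333333 243.73809523809524
```

I've used all ten views, so I'll check the hang numerically by differencing against the first pictures.

Run:
```python
from h import *
from plant import bot
sil={}
for n,b in(("scene",(262,205,320,300)),("top",(238,212,285,260))):
  cc=bot.capture(n); 
  d=np.abs(cc["color"][:,:,::-1].astype(int)-cv2.imread(f"pics/{n}0.png")).max(2)>28
  x0,y0,x1,y1=b; mk=np.zeros_like(d); mk[y0:y1,x0:x1]=d[y0:y1,x0:x1]; sil[n]=(cc,mk)
  if n=="scene":
    for r in range(y0,y1,4): k=np.nonzero(mk[r])[0]; print(r,k.min() if k.size else None,k.max() if k.size else None,k.size)
  else: print("\n".join("".join(".#"[v] for v in mk[r,x0:x1]) for r in range(y0,y1,2)))
rack=(574.4,239.8,-.067)
def model(c,p):
  ex,lean,roll,ez=p; a=np.array([np.sin(lean),0,np.cos(lean)]);x=np.array([np.cos(lean),0,-np.sin(lean)]);y=np.array([0,1.,0])
  x,y=x*np.cos(roll)+y*np.sin(roll),y*np.cos(roll)-x*np.sin(roll); e=np.array([ex,0,ez]); im=np.zeros((400,640),np.uint8)
  def box(z0,z1,hx,hy,yc=0):
    P=[e+(z-157)*a+i*hx*x+(yc+j*hy)*y for z in(z0,z1) for i in(-1,1) for j in(-1,1)]
    u=(proj(c,pose(rack,P))*8).astype(np.int32); cv2.fillConvexPoly(im,cv2.convexHull(u),1,shift=3)
  box(0,95,4.5,4.5);box(95,103,8,8);box(103,141,7,22);box(141,173,7,4,18);box(141,173,7,4,-18);box(173,184,7,22);return im>0
def cost(p): return sum((model(c,p)^m).sum() for c,m in sil.values())
from scipy.optimize import brute
g=(slice(-75,-15,4),slice(-.4,.41,.1),slice(-.3,.31,.15),slice(197,213,5))
b=brute(cost,g,finish=None);print(b,cost(b),cost((-40,0,0,203)),[m.sum() for _,m in sil.values()])
```

```text
205 272 289 18
209 278 309 25
213 278 310 33
217 272 308 34
221 267 312 38
225 267 312 27
229 268 312 28
233 268 312 31
237 269 312 21
241 269 288 20
245 270 284 15
249 271 280 8
253 278 281 4
257 278 281 4
261 278 281 4
265 278 282 4
269 278 282 5
273 279 283 5
277 279 283 5
281 281 282 2
285 None None 0
289 None None 0
293 None None 0
297 None None 0Traceback (most recent call last):
  File "<stdin>", line 10, in <module>
  File "<stdin>", line 10, in <genexpr>
  File "<stdin>", line 10, in <genexpr>
TypeError: string indices must be integers, not 'numpy.bool'
```

The stem runs almost plumb in the image (column 279.5 to 281). Its bottom puts the eye at about x = -27 mm, against the -75 to -18 limits, and the flap is down. I'll let it settle briefly, check that it is still and that the stand hasn't moved, then hand in.

```bash
python3 shift.py '80 0 0 0 0 | 80 0 0 0 0 | 80 0 0 0 0 | 80 0 0 0 0 | 80 0 0 0 0' >/dev/null; python3 shift.py '80 0 0 0 0 | 80 0 0 0 0 | 80 0 0 0 0 | 80 0 0 0 0 | 80 0 0 0 0' | head -1
python3 - <<'E'
from h import *
from plant import bot
ref=cv2.imread("pics/scene0.png").astype(int)
for i in range(2):
  im=bot.capture("scene")["color"][:,:,::-1].astype(int)
  d=np.abs(im-ref).max(2)>28
  for r in(255,275): k=np.nonzero(d[r,262:320])[0]+262; print(r,k.min(),k.max(),end=" ")
  print("stand foot diff px",d[195:222,325:370].sum())
print(bot.close_job())
E
```

```text
time: 15.88
255 278 281 275 279 283 stand foot diff px 268
255 278 281 275 279 283 stand foot diff px 267
the job is handed in; nothing more can be done
None
```

The thermometer hangs still and nearly plumb on the hook between flap and clamp (loop centre about 27 mm out from the rod), with the flap down, the gripper clear and the stand upright. The job is handed in with no verdict returned. The stand's last close look, just after the draw, showed about 1 mm of shift at most; my final pixel check of its foot was inconclusive.

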